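Top off the ball pyramid and turn its dish for inspection

ROBOT

A 6-joint arm with a two-finger parallel gripper is mounted at the origin on a cart in front of the work surface, level with it; the furniture and walls round the work are solid. World frame = base frame: x ahead of the robot, y to its left, z up, the work surface at z = 0. Lengths are in mm, angles in rad, forces in N, time in s.
With the tool pointing down it reaches from about 350 to 975 mm from the base axis. Payload 7.1 kg.
Tool frame: the origin (TCP) lies between the finger pads; the fingertips stand 19 mm ahead of it and the grasp point (between the pads) is the TCP (ctrl.tcp_to_tips is the distance from the TCP to the fingertips, in mm); z points along the fingers, y is the line along which they close (so a half turn about z gives the same grasp; the last joint's range is limited). The gripper opens to 88 mm and grips with 3 to 60 N. Pads are 20 mm wide; open, the fingers measure 115 mm over their backs; the gripper's body (75 mm by 178 mm) begins 61 mm behind the grasp point.
Start: joints at [1.257, 0.423, 1.63, -0, 1.089, -0.019], TCP at [181.561, 598.031, 241.675] pointing down, gripper open.
Joint ranges: [-3, 3], [-0.9, 2.11], [0.09, 2.58], [-1.31, 4.45], [0.11, 2.69], [-2.54, 2.54]. Speed limits (rad/s): [2.39, 2.39, 3.01, 3.14, 3.14, 3.14].

INTERFACE

Orientations are given as a rotation vector (axis times angle).
In Python, from workcell import status, optics, ctrl gives the robot as it stands. The module is installed in compiled form; this text tells all that it offers.
- The arm moves only by the shell command python3 -m inch 'ROWS'. ROWS is JSON, a list that holds one entry, the list of rows, each a list of 7 numbers: the shift along the tool's x, y, z in mm, then the turn, a rotation vector about the tool's x, y, z in rad, then the opening in per cent of the stroke, from 0 (shut) to 100 (fully open). A call has 1 to 20 rows; each row is the pose to reach, as a shift and turn from the pose commanded when the call began, along the tool's axes at that moment; what a row does not reach only later rows make up. A row lasts 1/10 s, in which the tool goes at most 50 mm and 8.59 degrees, less where a joint would pass 70% of its speed; a pose out of reach is approached as far as the arm can. A call with a gripper value outside its range is refused whole. The fingers move at their own pace and stop on an object; the grip force is fixed at half the most. Time passes only in rows, so rows that repeat a pose let the fingers close. It gives the time, the measured TCP pose, the force, the opening and the grip force at its end, in the units of the state.
- status.get_obs(): the state, without advancing time (a new reading comes with each control period).
- optics.get_image(name): name is "side" or "top" or "wrist"; returns a dict with "frame" (420x560x3 uint8, red, green, blue), "fx", "fy", "cx", "cy" (pixels), "rvec" (rotation vector, rad) and "tvec" (3), from world to camera coordinates, as OpenCV has them; the wrist camera has in their place "hand_eye" (4x4, takes a point from camera to tool coordinates, whose origin is the TCP and whose axes are the flange's). Camera axes: x right, y down, z forward; pixel columns grow to the right and rows downward; lengths in mm; the calibration is good to about 2 mm. A picture is of the moment at which its call begins: read the wrist's pose just before it. There is no depth.
- ctrl.close_job(): hands the job in; it is judged then, once.
The state is a dict: "t": time; "qpos": joint angles; "qvel": joint speeds; "joint_torque": joint torques, N m; "ee_pos": TCP position; "orientation": TCP orientation; "ft_force": force on the tool from outside, world axes, zero at the start; "moment": the same for the moment, N m; "width": finger opening in mm; "grasp_force": force on a finger pad.
Only numpy, scipy, OpenCV 4.12 (cv2) and the standard library are available. Lean on these libraries where they do the work, as an engineer would, in place of code of your own. Each camera call takes 0.05 s, during which the arm holds its last target. There are 200 camera calls.

TASK

Finish the pyramid of porcelain balls for inspection: take the single ball from the cork ring and set it in the hollow on top of the three balls in the wooden dish, and let it go. Then take the dish by its upright grip, lift it straight up about 6 cm off the cork mat, and only then turn it a quarter turn anticlockwise (seen from above) about its own centre, keeping it level and the pyramid whole, so that the grip points squarely across the next side of the mat. Finish while holding the dish still like that, level and over the middle of the mat; do not put it down, and leave the other things on the bench alone.

Things in the scene. Friction and masses are not known exactly. Their poses are not given: they have to be found in the camera images.
- top_ball_center (a point): centre of the single loose white porcelain ball, 36 mm across, about 25 g. It starts on a low cork ring (32 mm across, 8 mm high, fixed to the bench), with its centre 22 mm above the bench. When seated on the pyramid its centre is 52 mm above the dish's underside (58 mm above the bench), only 11 mm above the tops of the three lower balls, so it must be held by the last few mm of the fingers
- base_ball1_center (a point): centre of one of the three like white balls (36 mm) lying loose, almost touching, as a triangle on the dish's floor; its centre is 23 mm above the dish's underside and 21 mm from the dish's centre line; this one lies opposite the grip
- base_ball2_center (a point): centre of the second lower ball
- base_ball3_center (a point): centre of the third lower ball
- dish_floor (a point): centre of the inner floor of the round light-wood dish, 5 mm above its underside; loose, dish and grip about 120 g. Dish 90 mm across, 24 mm high, inside 80 mm across. Axes: z up, -y towards the grip. It starts centred on the cork mat, turned like the mat
- grip (a point): point to grasp on the dish's upright grip, a block 14 mm thick (along the dish's x), 30 mm long (along the dish's y, radial) and 48 mm high, standing beside the dish on a short neck; its top is 53 mm above the dish's underside. This point is 76 mm from the dish's centre, in the middle of the block and 34 mm above the dish's underside (19 mm below the block's top); take it from above with the fingers closing along the dish's x
- cork_mat: square cork mat, 140 x 140 x 6 mm, fixed to the bench; origin at the centre of its underside, axes along its sides. At the start the grip points to the mat's -y side; after the quarter turn it must point to the mat's +x side
- paint_jar: bystander: small blue jar with a white cap, 45 x 45 x 70 mm, loose; origin under its centre
- little_dish: bystander: small round pale dish, 49 x 48 x 20 mm, loose; origin under its centre
- oil_bottle: bystander: small brown bottle, 40 x 40 x 74 mm, loose; origin under its centre
- pencil: bystander: red pencil stub, 104 x 61 x 7 mm lying aslant, loose; origin under its centre
There are look-alikes about, which are no part of the job. What is shaped like the part that bears top_ball_center but red is not meant.

How it is judged (in metres and radians):
On the way, in this order (a step that is already met when the one before it is completed fails the run):
1. the fourth ball sits on the three in the dish, released, the dish still on its mat (horizontal distance between top_ball_center and dish_floor below 0.01 m and z of top_ball_center in the frame of dish_floor between 0.04 and 0.054 m and distance between each of base_ball1_center, base_ball2_center, base_ball3_center and dish_floor below 0.034 m and contact force between the fingers and top_ball below 0.05 N and height (world z) of dish_floor below 0.016 m and linear speed of top_ball below 0.05 m/s), for 0.2 s.
2. the dish is lifted at least 30 mm off the mat, not yet turned, pyramid whole (horizontal distance between top_ball_center and dish_floor below 0.01 m and z of top_ball_center in the frame of dish_floor between 0.04 and 0.054 m and distance between each of base_ball1_center, base_ball2_center, base_ball3_center and dish_floor below 0.034 m and height (world z) of dish_floor above 0.041 m and angle between the y axis of dish_floor and the y axis of cork_mat, either way round below 0.3 rad), for 0.1 s.
At the end, for the whole second after the job is handed in: fingers hold dish, underside 30-120 mm over the mat, centre within 35 mm of the mat's, grip pointing to the mat's +x side within 0.17 rad, tilt under 0.12 rad; three balls on its floor, fourth on top within 10 mm of the dish's centre, untouched by the fingers; under 0.03 m/s (horizontal distance between top_ball_center and dish_floor below 0.01 m and z of top_ball_center in the frame of dish_floor between 0.04 and 0.054 m and distance between each of base_ball1_center, base_ball2_center, base_ball3_center and dish_floor below 0.034 m and height (world z) of dish_floor between 0.041 and 0.131 m and horizontal distance between dish_floor and cork_mat below 0.035 m and angle between the y axis of dish_floor and the x axis of cork_mat, either way round below 0.17 rad and x of grip in the frame of cork_mat above 0.03 m and angle between dish_floor's own z axis and vertical below 0.12 rad and contact force between the fingers and dish above 1 N and linear speed of dish below 0.03 m/s and contact force between dish and cork_mat below 0.05 N and contact force between the fingers and top_ball below 0.05 N); the arm keeps its last pose, push and grip.
It fails at once if the dish is tipped by more than 0.25 rad (angle between dish_floor's own z axis and vertical above 0.25 rad).
It fails at once if a bystander is moved by more than 30 mm (distance of any of paint_jar, little_dish, oil_bottle, pencil from where it was at the start of the episode above 0.03 m).
It also fails if it takes over 64 s, if anything falls off the work surface, if the arm or the gripper's body presses on something with over 40 N, if the wrist force passes 120 N, or if a joint passes its speed limit or range.

## Working session

There is one attempt and no reset: what is moved stays moved. The work goes in short steps, Python scripts to look and compute and a shell command to move; the robot and the scene stay as the last step left them, time stands still between calls to the robot, and variables do not carry over. Pictures are saved under pics/ and viewed, at most 10 in all, crops included, and the job is handed in when it is done.

```bash
mkdir -p pics; cat > h.py <<'E'
import numpy as np, cv2
from scipy.spatial.transform import Rotation as R
from workcell import status, optics, ctrl
def cam(name):
    o=status.get_obs(); im=optics.get_image(name)
    K=np.array([[im['fx'],0,im['cx']],[0,im['fy'],im['cy']],[0,0,1.]])
    if 'hand_eye' in im:
        T=np.eye(4);T[:3,:3]=R.from_rotvec(o['orientation']).as_matrix();T[:3,3]=o['ee_pos']
        C=T@np.array(im['hand_eye']); Rw=C[:3,:3]; c=C[:3,3]
    else:
        Rw=R.from_rotvec(np.ravel(im['rvec'])).as_matrix().T; c=-Rw@np.ravel(im['tvec'])
    return im['frame'],K,Rw,c
def ray(K,Rw,c,uv,z):
    d=Rw@np.linalg.inv(K)@np.array([uv[0],uv[1],1.]); return c+d*(z-c[2])/d[2]
def save(f,n): cv2.imwrite('pics/'+n,f[:,:,::-1])
E
python3 - <<'E'
from h import *
o=status.get_obs();print(o['t'],o['ee_pos'],o['orientation'],o['width'])
for n in('top','side'):
    f,K,Rw,c=cam(n);save(f,n+'.png');np.savez(n+'.npz',f=f,K=K,R=Rw,c=c);print(n,c,K[0])
t=cv2.imread('pics/top.png');s=cv2.imread('pics/side.png')
cv2.imwrite('pics/both.png',cv2.resize(np.vstack([t,s]),None,fx=.71,fy=.71))
E
```

```text
0.0 [181.42086174 597.54430929 240.91067493] [-4.61438329e-01 -3.10727001e+00  2.40617142e-03] 87.8438031323766
top [ 376.69611643  -77.92315469 1221.10898117] [514.92878081   0.         273.54163261]
side [835.59491262 341.15103681 779.7365583 ] [408.35060275   0.         288.54872335]
```

View pics/top.png

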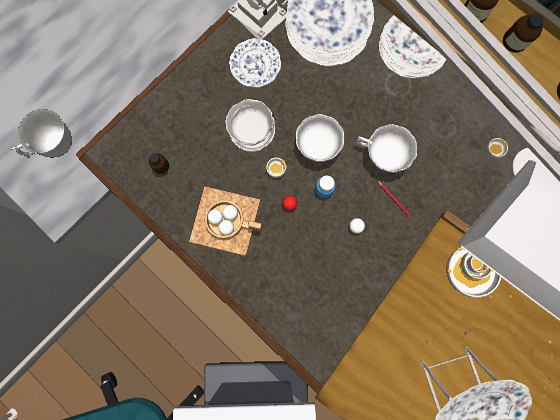

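View pics/side.png

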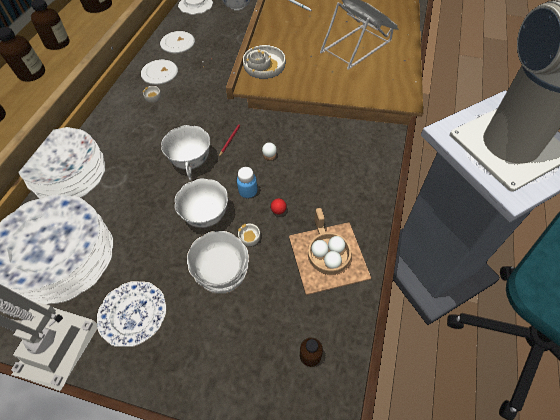

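The top view shows the loose ball at (357,226), the dish and its three balls at (224,219), the grip at (253,225), the red decoy at (290,203) and the jar at (325,187). In the side view the ball is at (269,150) and the dish at (329,253).

```bash
python3 - <<'E'
from h import *
d=np.load('top.npz');f,K,Rw,c=d['f'],d['K'],d['R'],d['c']
P=lambda uv,z:np.round(ray(K,Rw,c,uv,z),1)
hsv=cv2.cvtColor(f,cv2.COLOR_RGB2HSV)
w=((hsv[...,1]<50)&(hsv[...,2]>140)).astype(np.uint8)
n,l,s,ce=cv2.connectedComponentsWithStats(w[180:250,190:380].copy())
for i in range(1,n):
    if s[i,4]>15: print(s[i],ce[i]+[190,180],P(ce[i]+[190,180],22))
m=((hsv[...,0]<22)&(hsv[...,1]>70)&(hsv[...,2]>120)).astype(np.uint8);m[:180]=0;m[258:]=0;m[:,:185]=0;m[:,245:]*=(np.arange(245,560)<265).astype(np.uint8)[None]
cs,_=cv2.findContours(m,0,2);q=max(cs,key=cv2.contourArea);print(cv2.contourArea(q))
print('matcorner',[P(p,6) for p in [(206,187),(260,199),(247,254),(190,241)]])
print('grip',P((254,225),59),'redball',P((290,203),18),'jar',P((326,184),70),'dish rim',P((224.5,219.5),30),'lid',P((277,168),18),'bottle',P((158,161),70))
d=np.load('side.npz')
K,Rw,c=d['K'],d['R'],d['c']
P=lambda uv,z:np.round(ray(K,Rw,c,uv,z),1)
print('side ball',P((269,150),22),'grip top',P((320,211),59),'dish',P((330,252),30), 'mat',[P(p,6) for p in[(290,236),(355,223),(370,278),(307,292)]])
E
```

```text
[129   0  15  10 128] [326.46875   184.0859375] [ 648.2 -207.9   22. ]
[ 18  25  30  30 515] [223.29320388 218.36116505] [572.6  39.2  22. ]
[160  38  15  15 173] [356.79190751 225.17919075] [ 547.2 -274.2   22. ]
3293.0
matcorner [array([653.3,  81.9,   6. ]), array([619.8, -48. ,   6. ]), array([488.6, -14.3,   6. ]), array([523.3, 120.1,   6. ])]
grip [549.2 -34.2  59. ] redball [ 605.6 -119.4   18. ] jar [ 637.6 -201.6   70. ] dish rim [568.6  35.6  30. ] lid [692.4 -91.1  18. ] bottle [703.7 184.4  70. ]
side ball [ 546.9 -272.1   22. ] grip top [547.9 -38.   59. ] dish [571.9  42.5  30. ] mat [array([617.9, -43. ,   6. ]), array([ 4.762e+02, -3.000e-01,  6.000e+00]), array([524.9, 123.4,   6. ]), array([652.1,  85.7,   6. ])]
```

```bash
python3 - <<'E'
from h import *
im=optics.get_image('wrist');print(np.round(im['hand_eye'],2),im['fx'])
o=status.get_obs();print(np.round(R.from_rotvec(o['orientation']).as_matrix(),3))
E
```

```text
[[  -0.     -0.96   -0.28   78.68]
 [   1.      0.     -0.      0.29]
 [   0.     -0.28    0.96 -143.46]
 [   0.      0.      0.      1.  ]] 325.2521643434638
[[-0.957  0.291 -0.   ]
 [ 0.291  0.957 -0.001]
 [ 0.    -0.001 -1.   ]]
```

```bash
python3 -m inch '[[[-533,-432,0,0,0,1.56,100],[-533,-432,0,0,0,1.56,100],[-533,-432,0,0,0,1.56,100],[-533,-432,0,0,0,1.56,100],[-533,-432,0,0,0,1.56,100],[-533,-432,0,0,0,1.56,100],[-533,-432,0,0,0,1.56,100],[-533,-432,0,0,0,1.56,100],[-533,-432,0,0,0,1.56,100],[-533,-432,0,0,0,1.56,100],[-533,-432,0,0,0,1.56,100],[-533,-432,0,0,0,1.56,100],[-533,-432,0,0,0,1.56,100],[-533,-432,0,0,0,1.56,100],[-533,-432,0,0,0,1.56,100],[-533,-432,0,0,0,1.56,100],[-533,-432,0,0,0,1.56,100],[-533,-432,0,0,0,1.56,100]]]'
python3 - <<'E'
from h import *
o=status.get_obs();print(o['t'],o['ee_pos'],o['orientation'],np.abs(o['qvel']).max())
f,K,Rw,c=cam('wrist');save(f,'w1.png');np.savez('w1.npz',f=f,K=K,R=Rw,c=c);print(c,K)
E
```

```text
t: 1.95
ee_pos: [565.3, 31.0, 241.7]
orientation: [-2.512, -1.886, 0.0]
ft_force: [0.0, 0.6, 0.0]
width: 87.6
grasp_force: 0.0
1.95 [565.27852124  31.00583415 241.66534578] [-2.51164902e+00 -1.88649449e+00  4.71380968e-04] 0.0032417404795825524
[586.60564346 106.41964535 385.12278086] [[325.25216434   0.         278.83991417]
 [  0.         325.25216434 208.9205967 ]
 [  0.           0.           1.        ]]
```

View pics/w1.png

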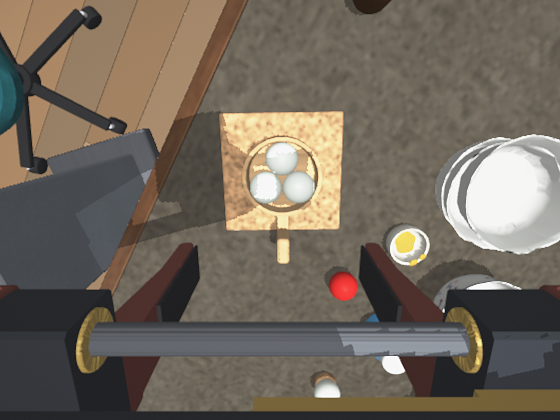

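The wrist view shows the mat corners near (220,113), (344,112), (340,229) and (227,229). The balls are at (283,157), (265,187) and (299,187), the grip at (283,248), and the loose ball at (326,385).

```bash
python3 - <<'E'
from h import *
d=np.load('w1.npz');f,K,Rw,c=d['f'],d['K'],d['R'],d['c']
P=lambda uv,z:ray(K,Rw,c,uv,z)
g=cv2.cvtColor(f,cv2.COLOR_RGB2GRAY);hsv=cv2.cvtColor(f,cv2.COLOR_RGB2HSV)
w=((hsv[...,1]<45)&(hsv[...,2]>100)).astype(np.uint8)
roi=np.zeros_like(w);cv2.circle(roi,(282,174),34,1,-1)
w&=roi
dt=cv2.distanceTransform(w,cv2.DIST_L2,5)
B=[]
for u,v in((283,157),(265,187),(299,187)):
    s=dt[v-8:v+9,u-8:u+9];i=np.unravel_index(s.argmax(),s.shape);p=(u-8+i[1],v-8+i[0]);B.append(P(p,29));print('ball',p,s.max(),B[-1][:2].round(1))
print('mean',np.mean(B,0).round(1))
t=hsv[...,0]
m=((hsv[...,0]<25)&(hsv[...,1]>50)&(hsv[...,2]>90)).astype(np.uint8)
r=np.zeros_like(m);r[100:275,205:355]=1;m&=r
cs,_=cv2.findContours(cv2.morphologyEx(m,cv2.MORPH_OPEN,np.ones((5,5))),0,2);q=max(cs,key=cv2.contourArea);x=q[:,0]
M=[x[np.argmin(x@np.array(a))] for a in((1,1),(-1,1))]
print('m corners',M)
low=m.copy();low[:240]=0
for v in (240,250,258):
    u=np.flatnonzero(low[v,260:310])+260;print('griprow',v,u.min() if len(u) else None,u.max() if len(u) else None)
C=[P(p,6) for p in((220,113),(344,112),(340,229),(227,229))]
print('mat',np.round(C,1)[:,:2].tolist(),np.mean(C,0).round(1))
gt=[P(p,59)[:2] for p in((283,232),(283,262))];print('grip',np.round(gt,1))
E
```

```text
ball (np.int64(281), np.int64(158)) 15.787598 [575.4  59.9]
ball (np.int64(267), np.int64(187)) 14.193798 [551.4  33.1]
ball (np.int64(298), np.int64(185)) 14.581398 [585.4  25.7]
mean [570.7  39.6  29. ]
m corners [array([220, 113], dtype=int32), array([343, 111], dtype=int32)]
griprow 240 277 298
griprow 250 276 292
griprow 258 277 289
mat [[523.1, 124.1], [656.5, 86.5], [620.6, -47.7], [486.2, -8.7]] [571.6  38.5   6. ]
grip [[556.6 -12.5]
 [546.9 -46.3]]
```

```bash
python3 -m inch '[[[-297,67,122,0,0,0,100],[-297,67,122,0,0,0,100],[-297,67,122,0,0,0,100],[-297,67,122,0,0,0,100],[-297,67,122,0,0,0,100],[-297,67,122,0,0,0,100],[-297,67,122,0,0,0,100],[-297,67,122,0,0,0,100],[-297,67,122,0,0,0,100]]]'
python3 - <<'E'
from h import *
o=status.get_obs();print(o['t'],o['ee_pos'],o['orientation'],np.abs(o['qvel']).max())
f,K,Rw,c=cam('wrist');save(f,'w2.png')
hsv=cv2.cvtColor(f,cv2.COLOR_RGB2HSV)
w=((hsv[...,1]<45)&(hsv[...,2]>110)).astype(np.uint8)
n,l,s,ce=cv2.connectedComponentsWithStats(w)
for i in range(1,n):
    if s[i,4]>300: print(s[i],ce[i],ray(K,Rw,c,s[i,:2]+s[i,2:4]/2-.5,22).round(1))
E
```

```text
t: 2.9
ee_pos: [547.0, -273.3, 119.6]
orientation: [-2.513, -1.884, 0.0]
ft_force: [0.2, 0.2, 1.1]
width: 88.1
grasp_force: 0.0
2.9 [ 547.0151231  -273.34871777  119.58075019] [-2.51312905e+00 -1.88376325e+00  1.01696241e-04] 0.02693270982472916
[ 490    0   70  114 6580] [528.39103343  48.77203647] [ 738.6 -209.8   22. ]
[ 375   49   63   66 3237] [405.74791474  81.70095768] [ 658.7 -203.    22. ]
[536 173  23  29 340] [544.79117647 188.10294118] [ 748.2 -307.    22. ]
[ 256  195   45   46 1628] [278.14987715 217.64250614] [ 545.7 -273.1   22. ]
[ 473  206   87   84 5197] [523.58302867 254.99846065] [ 721.6 -350.8   22. ]
[ 343  341  125   13 1099] [406.24385805 346.35395814] [ 619.7 -420.2   22. ]
```

View pics/w2.png

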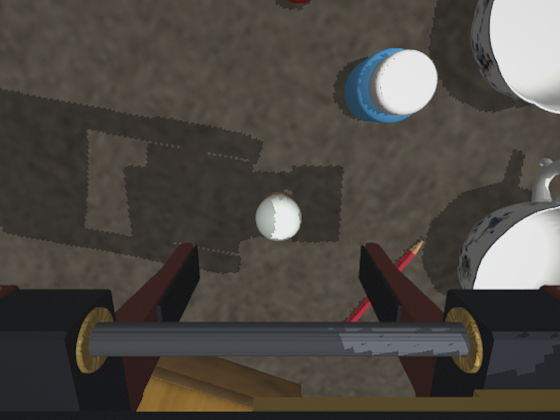

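The ball is at pixel (278,217), i.e. (545.7, -273.1), and both the pencil and the jar are clear of the fingers. I'll descend now.

```bash
python3 -m inch '[[[0,-1.2,45,0,0,0,60],[0,-1.2,70,0,0,0,60],[0,-1.2,84.5,0,0,0,60],[0,-1.2,84.5,0,0,0,50],[0,-1.2,84.5,0,0,0,45],[0,-1.2,84.5,0,0,0,38],[0,-1.2,84.5,0,0,0,38],[0,-1.2,84.5,0,0,0,30],[0,-1.2,84.5,0,0,0,30],[0,-1.2,84.5,0,0,0,30],[0,-1.2,84.5,0,0,0,30]]]'
```

```text
t: 4.05
ee_pos: [546.6, -274.1, 36.4]
orientation: [2.513, 1.884, 0.001]
ft_force: [-1.6, 1.5, 6.7]
width: 34.7
grasp_force: 30.0
```

```bash
python3 -m inch '[[[0,0,-20,0,0,0,30],[0,0,-60,0,0,0,30],[0,0,-85,0,0,0,30],[40,-8,-90,0,0,0,30],[80,-17,-90,0,0,0,30],[120,-25,-90,0,0,0,30],[160,-33,-90,0,0,0,30],[200,-41,-90,0,0,0,30],[240,-49,-90,0,0,0,30],[275,-57,-90,0,0,0,30],[295,-61,-90,0,0,0,30],[307,-63,-90,0,0,0,30],[307,-63,-90,0,0,0,30],[307,-63,-90,0,0,0,30],[307,-63,-90,0,0,0,30],[307,-63,-90,0,0,0,30]]]'
python3 - <<'E'
from h import *
o=status.get_obs();print(o['t'],o['ee_pos'],o['orientation'],np.abs(o['qvel']).max())
f,K,Rw,c=cam('wrist');save(f,'w3.png');np.savez('w3.npz',f=f,K=K,R=Rw,c=c,e=o['ee_pos'])
def px(p):
    q=K@(Rw.T@(np.array(p)-c));return q[:2]/q[2]
print(px(o['ee_pos']),px(o['ee_pos']-[0,0,14]))
E
```

```text
t: 5.65
ee_pos: [571.5, 37.5, 125.2]
orientation: [-2.515, -1.883, 0.0]
ft_force: [0.4, 1.3, -0.4]
width: 34.4
grasp_force: 30.0
5.65 [571.49070245  37.5133246  125.15121242] [-2.51487683e+00 -1.88281523e+00  2.99125903e-04] 0.00295739400144146
[280.0199232  278.66297661] [279.92701355 265.77330426]
```

View pics/w3.png

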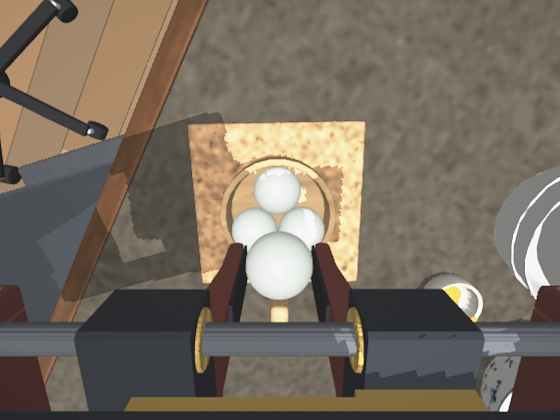

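The held ball is centred at (279,266), as expected. The front lower ball is at (278,190), the rim spans columns 221–339, and the mat corners are (189,123), (365,122), (357,283) and (203,283).

```bash
python3 - <<'E'
from h import *
d=np.load('w3.npz');f,K,Rw,c,e=d['f'],d['K'],d['R'],d['c'],d['e']
P=lambda uv,z:ray(K,Rw,c,uv,z)[:2]
X=np.array([.279,.960]);Y=np.array([.960,-.279])
g=cv2.GaussianBlur(cv2.cvtColor(f,cv2.COLOR_RGB2GRAY),(3,3),0)
ci=cv2.HoughCircles(g[150:310,200:360],cv2.HOUGH_GRADIENT,1,20,param1=80,param2=14,minRadius=19,maxRadius=38)
if ci is not None: print((ci[0]+[200,150,0]).round(1))
def T(p): q=p-e[:2];return np.round([q@X,q@Y],1)
hb=P((279,266),e[2]-14)
print('held',T(hb))
mc=np.mean([P(p,6) for p in((189,123),(365,122),(357,283),(203,283))],0)
print('mat',mc,T(mc))
b=P((278,190),29);print('b1',b,T(b),'expected centre',T(b-21*X))
print('rim lat',T((P((221,212),30)+P((339,212),30))/2))
for p in((256,228),(301,228)):print(T(P(p,29)))
E
```

```text
[[278.5 265.5  34. ]
 [276.5 190.5  21.8]
 [253.5 231.5  21.8]
 [254.5 197.5  37.4]
 [297.5 199.5  37.4]
 [300.5 229.5  20.7]
 [204.5 244.5  27.2]
 [238.5 175.5  27.5]]
held [-0.1 -0.5]
mat [570.91677064  38.32972404] [ 0.6 -0.8]
b1 [576.55256838  59.04819085] [22.1 -1.1] expected centre [ 1.1 -1.1]
rim lat [5.  0.3]
[ -8.3 -18.5]
[-8.4 16.7]
```

```bash
python3 -m inch '[[[1,-0.8,20,0,0,0,30],[1,-0.8,36,0,0,0,30],[1,-0.8,44,0,0,0,30],[1,-0.8,48,0,0,0,30],[1,-0.8,50.5,0,0,0,30],[1,-0.8,50.5,0,0,0,30],[1,-0.8,50.5,0,0,0,30]]]'
```

```text
t: 6.4
ee_pos: [571.4, 39.8, 75.2]
orientation: [2.513, 1.884, 0.001]
ft_force: [-0.7, 0.0, 0.1]
width: 34.6
grasp_force: 30.0
```

```bash
python3 -m inch '[[[0,0,1,0,0,0,30],[0,0,1,0,0,0,30],[0,0,1,0,0,0,30]]]'; python3 -m inch '[[[0,0,1,0,0,0,30],[0,0,1,0,0,0,30],[0,0,1,0,0,0,30]]]'
```

```text
t: 6.7
ee_pos: [571.2, 39.8, 73.9]
orientation: [2.513, 1.885, 0.001]
ft_force: [-0.7, 0.5, -0.0]
width: 34.8
grasp_force: 30.0
t: 7.0
ee_pos: [571.7, 39.6, 73.3]
orientation: [2.513, 1.884, 0.001]
ft_force: [-1.4, -1.3, 6.1]
width: 34.5
grasp_force: 30.0
```

```bash
python3 -m inch '[[[0,0,0,0,0,0,39],[0,0,0,0,0,0,40],[0,0,0,0,0,0,41],[0,0,0,0,0,0,42],[0,0,0,0,0,0,44],[0,0,0,0,0,0,48],[0,0,0,0,0,0,54],[0,0,0,0,0,0,60],[0,0,0,0,0,0,60]]]'
python3 - <<'E'
from h import *
o=status.get_obs();f,K,Rw,c=cam('wrist');save(f,'w4.png');np.savez('w4.npz',f=f,K=K,R=Rw,c=c,e=o['ee_pos'])
E
```

```text
t: 7.9
ee_pos: [571.0, 39.8, 72.6]
orientation: [-2.513, -1.885, 0.0]
ft_force: [-0.0, -0.3, -0.4]
width: 52.5
grasp_force: 0.0
```

View pics/w4.png

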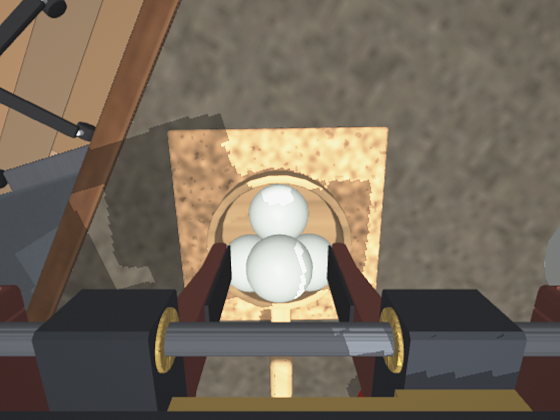

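The ball sits on the three lower balls, at (279,268), and the fingers are clear of it. Next I go up and over to the grip.

```bash
python3 -m inch '[[[0,0,-10,0,0,0,60],[0,0,-35,0,0,0,60],[0,0,-60,0,0,0,60],[-40,0,-60,0,0,0,60],[-77,0.6,-60,0,0,0,60],[-77,0.6,-60,0,0,0,60],[-77,0.6,-60,0,0,0,60],[-77,0.6,-60,0,0,0,60]]]'
python3 - <<'E'
from h import *
o=status.get_obs();print(o['ee_pos'],o['orientation']);f,K,Rw,c=cam('wrist');save(f,'w5.png');np.savez('w5.npz',f=f,K=K,R=Rw,c=c,e=o['ee_pos'])
E
```

```text
t: 8.75
ee_pos: [550.5, -33.7, 133.0]
orientation: [2.513, 1.885, 0.001]
ft_force: [-0.7, 0.5, -0.4]
width: 52.8
grasp_force: 0.0
[550.50631287 -33.66824021 133.02656636] [2.51309435e+00 1.88474807e+00 9.61266301e-04]
```

View pics/w5.png

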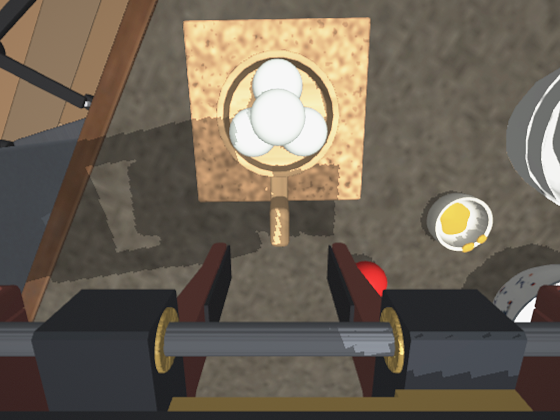

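The pyramid is whole, with the top ball at (277,117). The grip block's top face spans columns 270–289 and rows 198–245, and the red ball is well clear of the fingers.

```bash
python3 - <<'E'
from h import *
d=np.load('w5.npz');f,K,Rw,c,e=d['f'],d['K'],d['R'],d['c'],d['e']
X=np.array([.279,.960]);Y=np.array([.960,-.279])
def T(uv,z): q=ray(K,Rw,c,uv,z)[:2]-e[:2];return np.round([q@X,q@Y],1)
hsv=cv2.cvtColor(f,cv2.COLOR_RGB2HSV);m=(hsv[...,1]>75)&(hsv[...,2]>110)
for v in(205,215,225,235,240,244,248):
    u=np.flatnonzero(m[v,255:305])+255
    if len(u):print(v,u.min(),u.max(),T((u.min(),v),59),T((u.max(),v),59))
print('top near',T((280,198),59),'top ball',T((277.5,117),58),'mat',np.mean([T(p,6) for p in((184,20),(369,17),(359,199),(199,201))],0))
E
```

```text
205 271 287 [16.6 -6. ] [16.6  5.2]
215 270 288 [ 9.3 -6.7] [9.3 5.9]
225 270 288 [ 1.9 -6.8] [1.9 6. ]
235 270 288 [-5.6 -6.8] [-5.7  6. ]
240 270 288 [-9.5 -6.9] [-9.5  6. ]
244 272 287 [-12.6  -5.5] [-12.6   5.3]
top near [21.6  0.3] top ball [75.5 -1.3] mat [75.475 -1.275]
```

```bash
python3 -m inch '[[[0.5,-0.4,40,0,0,0,60],[0.5,-0.4,70,0,0,0,60],[0.5,-0.4,85,0,0,0,55],[0.5,-0.4,93,0,0,0,48],[0.5,-0.4,93,0,0,0,40],[0.5,-0.4,93,0,0,0,33],[0.5,-0.4,93,0,0,0,27],[0.5,-0.4,93,0,0,0,23],[0.5,-0.4,93,0,0,0,20],[0.5,-0.4,93,0,0,0,18],[0.5,-0.4,93,0,0,0,17],[0.5,-0.4,93,0,0,0,16],[0.5,-0.4,93,0,0,0,14],[0.5,-0.4,93,0,0,0,8],[0.5,-0.4,93,0,0,0,8],[0.5,-0.4,93,0,0,0,8],[0.5,-0.4,93,0,0,0,8]]]'
```

```text
t: 10.5
ee_pos: [550.0, -33.7, 39.8]
orientation: [2.513, 1.885, 0.0]
ft_force: [-0.5, -2.3, 4.1]
width: 14.3
grasp_force: 30.0
```

Gripped. I'll lift slowly by 60 mm.

```bash
python3 -m inch '[[[0,0,-1,0,0,0,5],[0,0,-3,0,0,0,5],[0,0,-6,0,0,0,5],[0,0,-10,0,0,0,5],[0,0,-14,0,0,0,5],[0,0,-18,0,0,0,5],[0,0,-22,0,0,0,5],[0,0,-26,0,0,0,5],[0,0,-30,0,0,0,5],[0,0,-34,0,0,0,5],[0,0,-38,0,0,0,5],[0,0,-42,0,0,0,5],[0,0,-46,0,0,0,5],[0,0,-50,0,0,0,5],[0,0,-54,0,0,0,5],[0,0,-57,0,0,0,5],[0,0,-59,0,0,0,5],[0,0,-60,0,0,0,5],[0,0,-60,0,0,0,5],[0,0,-60,0,0,0,5]]]'
python3 -m inch '[[[0,0,0,0,0,0,5],[0,0,0,0,0,0,5],[0,0,0,0,0,0,5]]]'
python3 - <<'E'
from h import *
o=status.get_obs();print(o['ee_pos'],o['orientation'],o['qpos'])
fs=[]
for n in('wrist','side'):
    f,K,Rw,c=cam(n);np.savez(n+'6.npz',f=f,K=K,R=Rw,c=c,e=o['ee_pos']);fs.append(f)
a=fs[0][0:300,130:430];b=cv2.resize(fs[1][170:320,250:400],(300,300),interpolation=cv2.INTER_CUBIC)
save(np.hstack([a,b]),'c6.png')
E
```

```text
t: 12.5
ee_pos: [549.7, -33.7, 99.6]
orientation: [-2.513, -1.885, 0.0]
ft_force: [0.0, -0.3, -2.2]
width: 13.4
grasp_force: 30.0
t: 12.8
ee_pos: [549.7, -33.7, 99.6]
orientation: [-2.513, -1.885, 0.0]
ft_force: [0.4, 0.1, -2.4]
width: 13.7
grasp_force: 30.0
[549.74654948 -33.67938456  99.57890493] [-2.51334363e+00 -1.88464622e+00  2.42693286e-04] [-8.27916659e-02  5.22133918e-01  1.87911476e+00 -8.00206022e-06
  7.40545823e-01  2.01192468e-01]
```

View pics/c6.png

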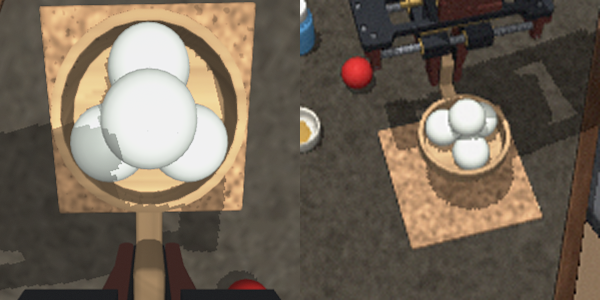

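The pyramid is whole and the dish level, 60 mm up. The wrist crop has the top ball near (148,118), centred in the dish. Now the quarter turn, in two halves about the dish's centre.

```bash
python3 -m inch '[[[0,0.4,0,0,0,-0.005,5],[0,1.5,0,0,0,-0.02,5],[0.1,3.4,0,0,0,-0.045,5],[0.2,6.1,0,0,0,-0.08,5],[0.5,9.1,0,0,0,-0.12,5],[1.1,12.9,0,0,0,-0.17,5],[1.8,16.6,0,0,0,-0.22,5],[2.7,20.3,0,0,0,-0.27,5],[3.9,23.9,0,0,0,-0.32,5],[5.4,28.2,0,0,0,-0.38,5],[7.2,32.4,0,0,0,-0.44,5],[9.3,36.4,0,0,0,-0.5,5],[11.6,40.4,0,0,0,-0.56,5],[13.7,43.5,0,0,0,-0.61,5],[16,46.6,0,0,0,-0.66,5],[17.9,49,0,0,0,-0.7,5],[19.6,51,0,0,0,-0.735,5],[20.9,52.4,0,0,0,-0.76,5],[21.8,53.3,0,0,0,-0.777,5],[22.2,53.7,0,0,0,-0.785,5]]]'
python3 -m inch '[[[0,0.4,0,0,0,-0.005,5],[0,1.5,0,0,0,-0.02,5],[0.1,3.4,0,0,0,-0.045,5],[0.2,6.1,0,0,0,-0.08,5],[0.5,9.1,0,0,0,-0.12,5],[1.1,12.9,0,0,0,-0.17,5],[1.8,16.6,0,0,0,-0.22,5],[2.7,20.3,0,0,0,-0.27,5],[3.9,23.9,0,0,0,-0.32,5],[5.4,28.2,0,0,0,-0.38,5],[7.2,32.4,0,0,0,-0.44,5],[9.3,36.4,0,0,0,-0.5,5],[11.6,40.4,0,0,0,-0.56,5],[13.7,43.5,0,0,0,-0.61,5],[16,46.6,0,0,0,-0.66,5],[17.9,49,0,0,0,-0.7,5],[19.6,51,0,0,0,-0.735,5],[20.9,52.4,0,0,0,-0.76,5],[21.8,53.3,0,0,0,-0.777,5],[22.2,53.7,0,0,0,-0.785,5]]]'
python3 -m inch '[[[0,0,0,0,0,0,5],[0,0,0,0,0,0,5],[0,0,0,0,0,0,5],[0,0,0,0,0,0,5],[0,0,0,0,0,0,5]]]'
python3 - <<'E'
from h import *
o=status.get_obs();print(o['ee_pos'],R.from_rotvec(o['orientation']).as_matrix().round(3).tolist(),np.abs(o['qvel']).max())
fs=[]
for n in('wrist','side'):
    f,K,Rw,c=cam(n);fs.append(f)
a=fs[0][0:300,130:430];b=cv2.resize(fs[1][170:320,250:400],(300,300),interpolation=cv2.INTER_CUBIC)
save(np.hstack([a,b]),'c7.png')
E
```

```text
t: 14.9
ee_pos: [607.7, -27.4, 99.6]
orientation: [1.6, 2.703, 0.0]
ft_force: [-0.1, -0.2, -1.7]
width: 13.9
grasp_force: 30.0
t: 16.9
ee_pos: [644.1, 18.0, 99.7]
orientation: [0.444, 3.11, 0.0]
ft_force: [-1.1, 0.4, -2.5]
width: 13.8
grasp_force: 30.0
t: 17.4
ee_pos: [644.0, 17.8, 99.7]
orientation: [-0.446, -3.11, 0.0]
ft_force: [0.2, 0.7, -3.2]
width: 14.1
grasp_force: 30.0
[644.00682103  17.78407963  99.69338298] [[-0.96, 0.281, -0.0], [0.281, 0.96, -0.0], [0.0, -0.0, -1.0]] 0.0006871454734388563
```

View pics/c7.png

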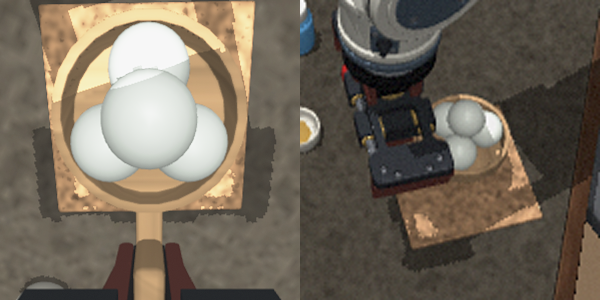

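The pyramid is intact in both crops: the top ball is at (148,118), the dish is over the middle of the mat, and the grip points squarely to the mat's +x side. Handing in.

```bash
python3 -c "
from workcell import ctrl;print(ctrl.close_job())"
```

```text
the job is handed in; nothing more can be done
None
```

The job is handed in at about 17.5 s of the 64 s allowed (verdict not shown): the fourth ball is on the pyramid, and the dish is held level about 60 mm over the middle of the mat, turned so the grip points to the mat's +x side.

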